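# Push the vial carriers home on the feed rail and shut the retainer

## Robot

A 6-joint arm with a two-finger parallel gripper is mounted at the origin on a cart in front of the work surface, level with it; the furniture and walls round the work are solid. World frame = base frame: x ahead of the robot, y to its left, z up, the work surface at z = 0. Lengths are in mm, angles in rad, forces in N, time in s.
With the tool pointing down it reaches from about 400 to 925 mm from the base axis. Payload 12.5 kg.
Tool frame: the origin (TCP) lies at the very end of the fingers, on their centre line; the grasp point (between the pads) lies 19 mm behind it; z points along the fingers, y is the line along which they close (so a half turn about z gives the same grasp; the last joint's range is limited). The gripper opens to 95 mm and grips with 3 to 60 N. Pads are 20 mm wide; open, the fingers measure 119 mm over their backs; the gripper's body (75 mm by 180 mm) begins 59 mm behind the grasp point.
Start: joints at [1.109, 0.491, 1.559, -0, 1.092, -0.106], TCP at [217.697, 585.879, 214.661] pointing down, gripper open.
Joint ranges: [-3.1, 3.1], [-0.84, 2.19], [0.05, 2.79], [-1.13, 4.28], [0.06, 2.93], [-2.69, 2.69]. Speed limits (rad/s): [2.22, 2.22, 2.79, 3.14, 3.14, 3.14].

## Interface

Orientations are given as [roll, pitch, yaw] about the fixed x, y, z axes, in that order (R = Rz(yaw) Ry(pitch) Rx(roll)).
In Python, from cell import * gives the robot as it stands.
- The arm moves only by the tool step_arm, never from a script. Its argument "plan" is a list of rows, each an object of numbers: "x", "y", "z": the shift along the tool's x, y, z in units of 25 mm (1.0 is 25 mm); "rx", "ry", "rz": the turn, a rotation vector about the tool's x, y, z in units of 0.1 rad (1.0 is 0.1 rad). In form: [{"x": .., "y": .., "z": .., "rx": .., "ry": .., "rz": ..}, ...]. A call has exactly 10 rows; each row shifts and turns the commanded pose from where the row before left it, along the tool's axes as they then stand; what a row does not reach is not made up. A row lasts 1/12 s, in which the tool goes at most 41.7 mm and 7.16 degrees, less where a joint would pass 70% of its speed; a pose out of reach is approached as far as the arm can. A call with a number of a shift or a turn outside -1 to 1 is refused whole. A call with a gripper value outside its range is refused whole. "jaw" is the closure, from -1 (fully open) to 1 (shut), so that 0 is half open, set as the call begins (left out, the last holds). The fingers move at their own pace and stop on an object; the grip force is fixed at half the most. Time passes only in rows, so rows that do not move let the fingers close, or fill a call up. It gives the time, the measured TCP pose, the force, the opening and the grip force at its end, in the units of the state.
- state(): the state, without advancing time (a new reading comes with each control period).
- read_camera(name): name is "scene" or "top" or "wrist"; returns a dict with "image" (400x640x3 uint8, red, green, blue), "depth" (400x640 float32, mm along the optical axis (not along the pixel's ray), 0 where there is no reading), "vfov" (degrees; the focal length in pixels is half the picture's height over the tangent of half this angle, whatever the lens; pixels are square), "cx", "cy" (the principal point, pixels), "R" (3x3) and "t" (3): a world point X has camera coordinates R X + t. Camera axes: x right, y down, z forward; pixel columns grow to the right and rows downward; lengths in mm; the calibration is good to about 2 mm. A picture is of the moment at which its call begins.
- job_done(): hands the job in; it is judged then, once.
The state is a dict: "t": time; "joints": joint angles; "qvel": joint speeds; "tau": joint torques, N m; "eef_pos": TCP position; "tcp_rot": TCP orientation; "ft_force": force on the tool from outside, world axes, zero at the start; "moment": the same for the moment, N m; "opening": opening from 0.0 (shut) to 1.0 (fully open); "grip_force": force on a finger pad.
Only numpy, scipy, OpenCV 4.12 (cv2) and the standard library are available. Lean on these libraries where they do the work, as an engineer would, in place of code of your own. Each camera call takes 0.05 s, during which the arm holds its last target. There are 200 camera calls.

## Task

With the fingertips, push the row of four touching vial carriers along the feed rail as one train until the first carrier is fully against the end stop, without gripping or lifting any carrier and without letting the row come apart. Then swing the rail's retainer arm fully across the rail behind the last carrier and let go of everything. Leave the spare carrier and the other things on the bench where they are.

Things in the scene. Friction and masses are not known exactly. Their poses are not given: they have to be found in the camera images.
- rail: Fixed steel feed rail, a channel 360 mm long, 80 wide. Origin: centre of its underside, on the bench; x runs along it to the end stop, y across, z up. Channel floor 8 mm above the bench; side lips (top 16 mm above the bench) 53 mm apart inside, 73 outside. End stop: upright block, top 46 mm above the bench, face at x = 165 mm; the other end (x = -180 mm) is open.
- stop_face (a point): Point on the face of the end stop, at rail x = 165 mm, y = 0, 24 mm above the bench; the front face of carrier_1 must come to rest against it.
- carrier_1: White plastic vial carrier, number 1 in the row from the end stop (the first, facing the stop). Loose block 40 mm along the rail (its x), 50 mm across, 30 mm high, about 0.1 kg; two vials fixed in it reach 46 mm above its underside. Origin: centre of its underside; axes as the rail's. Starts in the channel, touching its neighbours; with the row home, its origin is at rail x = 145 mm.
- carrier_2: White plastic vial carrier, number 2 in the row from the end stop. Loose block 40 mm along the rail (its x), 50 mm across, 30 mm high, about 0.1 kg; two vials fixed in it reach 46 mm above its underside. Origin: centre of its underside; axes as the rail's. Starts in the channel, touching its neighbours; with the row home, its origin is at rail x = 105 mm.
- carrier_3: White plastic vial carrier, number 3 in the row from the end stop. Loose block 40 mm along the rail (its x), 50 mm across, 30 mm high, about 0.1 kg; two vials fixed in it reach 46 mm above its underside. Origin: centre of its underside; axes as the rail's. Starts in the channel, touching its neighbours; with the row home, its origin is at rail x = 65 mm.
- carrier_4: White plastic vial carrier, number 4 in the row from the end stop (the last: push its rear face). Loose block 40 mm along the rail (its x), 50 mm across, 30 mm high, about 0.1 kg; two vials fixed in it reach 46 mm above its underside. Origin: centre of its underside; axes as the rail's. Starts in the channel, touching its neighbours; with the row home, its origin is at rail x = 25 mm.
- retainer (a joint): Angle of the retainer arm on its upright hinge beside the rail, rad: 0 = wide open, pointing back from the stop and outwards; 2.007 (hard stop) = shut, square across the rail, 3 mm behind the last carrier when the row is home. Shuts clockwise seen from above: the free end comes in over the rail, then moves towards the stop. Starts at 0 to 0.35, stays where left, needs about 0.5 N at its post.
- retainer_pivot (a point): The hinge axis of the retainer arm: rail x = -3 mm, y = -48 mm, here 25 mm above the bench (mid-height of the arm).
- retainer_post (a point): Centre of the black upright post (12 mm thick, 30 to 58 mm above the bench) at the free end of the retainer arm, 82 mm from the hinge axis. The arm is a steel bar 10 mm wide, 20 to 30 mm above the bench, 89 mm long from the hinge axis. At joint value q it points from the hinge at 205 deg minus q, counter-clockwise from the rail's x axis.
- spare_carrier: A fifth carrier of the same make with one vial, standing on the bench beside the rail on the hinge's side, not in the rail. To be left alone. Origin: centre of its underside.
- beaker_50: Small glass beaker, 46 mm across, 59 mm high, on the bench beside the rail's open end. Leave alone. Origin: centre of its underside.
- loose_vial: Amber vial, 12 mm across, 34 mm high, standing on the bench beside the rail. Leave alone. Origin: centre of its underside.
- marker: Marker pen lying on the bench to the right, 128 mm long, 16 mm thick. Leave alone.
- lab_timer: Kitchen-style lab timer with a round dial, 63x68x57 mm, at the back. Leave alone.
- tweezers: Steel tweezers lying on the bench to the left, 118 mm long. Leave alone.

How it is judged (in metres and radians):
On the way, in this order (a step that is already met when the one before it is completed fails the run):
1. the whole row is against the end stop, the retainer still open (x of carrier_1 in the frame of rail above 0.1415 m and x of carrier_4 in the frame of rail above 0.0205 m and z of carrier_1 in the frame of rail between 0.004 and 0.012 m and y of carrier_1 in the frame of rail between -0.006 and 0.006 m and angle between each of carrier_1, carrier_2, carrier_3, carrier_4's own z axis and vertical below 0.1 rad and z of carrier_2 in the frame of rail between 0.004 and 0.012 m and y of carrier_2 in the frame of rail between -0.006 and 0.006 m and z of carrier_3 in the frame of rail between 0.004 and 0.012 m and y of carrier_3 in the frame of rail between -0.006 and 0.006 m and z of carrier_4 in the frame of rail between 0.004 and 0.012 m and y of carrier_4 in the frame of rail between -0.006 and 0.006 m and value of joint retainer below 1.2 rad), for 0.2 s.
2. the retainer is shut behind the last carrier (x of carrier_1 in the frame of rail above 0.1415 m and x of carrier_4 in the frame of rail above 0.0205 m and value of joint retainer above 1.9 rad), for 0.2 s.
At the end, for the whole second after the job is handed in: All four carriers stand in the channel in one row against the end stop (first carrier within 3.5 mm of it, last carrier within 4.5 mm of its home place, none tilted or raised), at rest, and the retainer is shut across the rail behind them (angle over 1.9 rad) (all of step 2 and z of carrier_1 in the frame of rail between 0.004 and 0.012 m and y of carrier_1 in the frame of rail between -0.006 and 0.006 m and angle between each of carrier_1, carrier_2, carrier_3, carrier_4's own z axis and vertical below 0.1 rad and z of carrier_2 in the frame of rail between 0.004 and 0.012 m and y of carrier_2 in the frame of rail between -0.006 and 0.006 m and z of carrier_3 in the frame of rail between 0.004 and 0.012 m and y of carrier_3 in the frame of rail between -0.006 and 0.006 m and z of carrier_4 in the frame of rail between 0.004 and 0.012 m and y of carrier_4 in the frame of rail between -0.006 and 0.006 m and linear speed of each of carrier_1, carrier_2, carrier_3, carrier_4 below 0.02 m/s and velocity of joint retainer between -0.1 and 0.1 rad/s); the robot touches nothing.
It fails at once if a carrier is lifted (more than 8 mm off the channel floor) or tipped (over 0.3 rad) (z of any of carrier_1, carrier_2, carrier_3, carrier_4 in the frame of rail above 0.016 m or angle between any of carrier_1, carrier_2, carrier_3, carrier_4's own z axis and vertical above 0.3 rad).
It fails at once if a carrier is taken between the fingers ((x of the grasp point in the frame of carrier_1 between -0.016 and 0.016 m and y of the grasp point in the frame of carrier_1 between -0.021 and 0.021 m and z of the grasp point in the frame of carrier_1 between -0.01 and 0.026 m) or (x of the grasp point in the frame of carrier_2 between -0.016 and 0.016 m and y of the grasp point in the frame of carrier_2 between -0.021 and 0.021 m and z of the grasp point in the frame of carrier_2 between -0.01 and 0.026 m) or (x of the grasp point in the frame of carrier_3 between -0.016 and 0.016 m and y of the grasp point in the frame of carrier_3 between -0.021 and 0.021 m and z of the grasp point in the frame of carrier_3 between -0.01 and 0.026 m) or (x of the grasp point in the frame of carrier_4 between -0.016 and 0.016 m and y of the grasp point in the frame of carrier_4 between -0.021 and 0.021 m and z of the grasp point in the frame of carrier_4 between -0.01 and 0.026 m)).
It fails at once if the row comes apart (a gap of more than 10 mm between neighbours) (distance between carrier_1 and carrier_2 above 0.05 m or distance between carrier_2 and carrier_3 above 0.05 m or distance between carrier_3 and carrier_4 above 0.05 m).
It fails at once if the spare carrier or another bystander is moved more than 20 mm or knocked over (distance of any of spare_carrier, beaker_50, loose_vial, marker, lab_timer, tweezers from where it was at the start of the episode above 0.02 m or angle between any of spare_carrier, beaker_50, loose_vial's own z axis and vertical above 0.5 rad).
It also fails if it takes over 56 s, if anything falls off the work surface, if the arm or the gripper's body presses on something with over 40 N, if the wrist force passes 120 N, or if a joint passes its speed limit or range.

## Working session

There is one attempt and no reset: what is moved stays moved. The work goes in short steps, Python scripts to look and compute and a tool call to move; the robot and the scene stay as the last step left them, time stands still between calls to the robot, and variables do not carry over. Pictures are saved under pics/ and viewed, at most 10 in all, crops included, and the job is handed in when it is done.

Besides the shell and the picture viewer there is one more tool, called after ">>>" in YAML: its name, and indented under it one key for each argument. step_arm: Moves the arm, as the interface text tells. Shifts and turns lie within -1 to 1; 1 stands for 25 mm of shift or 0.1 rad of turn. Its arguments: {"type":"object","properties":{"plan":{"type":"array","items":{"type":"object","properties":{"x":{"type":"number"},"y":{"type":"number"},"z":{"type":"number"},"rx":{"type":"number"},"ry":{"type":"number"},"rz":{"type":"number"}}}},"jaw":{"type":"number"}},"required":["plan"]}

```bash
mkdir -p pics; cat > h.py <<'E'
from cell import *
import numpy as np, cv2
def cam(n):
    c=read_camera(n); c['f']=200/np.tan(np.radians(c['vfov']/2)); return c
def save(c,p): cv2.imwrite(p,c['image'][:,:,::-1])
def cloud(c):
    v,u=np.mgrid[0:400,0:640]; d=c['depth']
    P=np.stack([(u-c['cx'])/c['f']*d,(v-c['cy'])/c['f']*d,d],-1)
    return (P-c['t'])@c['R']
E
python3 - <<'E'
from h import *
c=cam('top');save(c,'pics/top.png');np.savez('top.npz',P=cloud(c),im=c['image'])
print(c['R'],c['t'],c['f'],state())
E
```

```text
[[-0.01431247 -0.99989641 -0.00152249]
 [-0.98184709  0.01434209 -0.18913114]
 [ 0.18913339 -0.00121208 -0.98195066]] [  55.86793616  587.484181   1290.09421256] 511.4816067903288 {'t': 0.05, 'joints': array([ 1.10942833e+00,  4.91575799e-01,  1.55941581e+00,  1.01305689e-05,
        1.09167879e+00, -1.05585315e-01]), 'qvel': array([ 0.00031122,  0.00039891, -0.00311691, -0.00067426, -0.00130657,
       -0.00121029]), 'tau': array([ 1.86625213e-03, -6.14231801e+01, -2.58921379e+01,  6.95252605e-02,
        4.69272723e-02, -6.27085865e-05]), 'eef_pos': array([217.57142259, 585.67176647, 214.06323756]), 'tcp_rot': array([-3.14052186e+00, -1.22517459e-04,  2.78580523e+00]), 'ft_force': array([-0.23612226, -0.68861807,  0.36139329]), 'moment': array([0.01805577, 0.00283573, 0.03502772]), 'grip_force': 0.0, 'opening': 1.0000519636077376}
```

View pics/top.png

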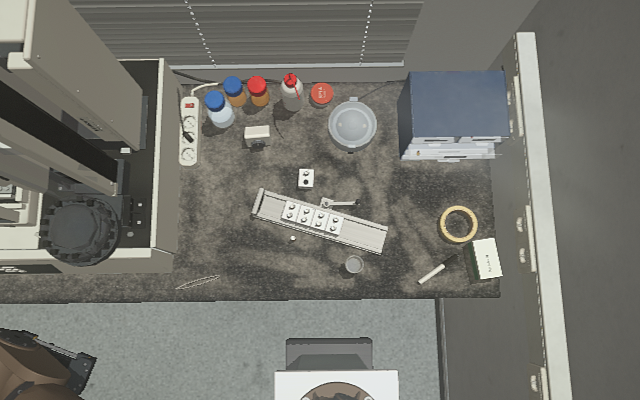

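```bash
python3 - <<'E'
from h import *
d=np.load('top.npz');P=d['P'];im=d['im']
cv2.imwrite('pics/crop.png',cv2.resize(im[160:290,240:400,::-1],(800,650),interpolation=cv2.INTER_CUBIC)[:600])
s=P[150:290,240:400]
print('bench z',np.median(P[270:290,250:330,2]))
reg=np.zeros(P.shape[:2],bool);reg[180:260,245:395]=1
def rect(lo,hi):
    m=reg&(P[...,2]>lo)&(P[...,2]<hi); n,l,st,c=cv2.connectedComponentsWithStats(m.astype(np.uint8))
    for i in range(1,n):
        if st[i,4]>15:
            q=P[l==i]; r=cv2.minAreaRect(q[:,:2].astype(np.float32)); print(lo,hi,st[i],np.round(r[0],1),np.round(r[1],1),round(r[2],2),np.median(q[:,2]).round(1))
rect(4,80);rect(33,42);rect(42,60);rect(12,80)
for a in [(178,306),(238,293),(265,354),(202,356)]: print(a,P[a].round(1))
E
```

```text
bench z -0.9373344298520252
4 80 [299 180  15  11 131] [636.6  71.4] [38.3 23.5] 89.82 27.6
4 80 [ 252  188  137   67 3955] [551.1  34.9] [373.9 129.2] 76.27 15.0
4 80 [291 235   5   6  22] [492.2 108.7] [15.4 10.4] 48.06 30.3
4 80 [347 255  15   5  44] [435.9 -50.7] [36.2 10.4] 89.35 53.4
33 42 [282 201  62  33 873] [543.8  54.5] [160.   50.6] 72.24 37.1
42 60 [252 188  13  27 112] [589.5 199.5] [12.5 72.1] 72.79 45.3
42 60 [356 199   4   5  18] [582.7 -64.5] [8.8 9.7] 89.91 57.0
42 60 [290 204   5   4  17] [573.5 108.3] [10.5  8.1] 81.55 52.0
42 60 [305 208   4   5  16] [561.3  70.4] [10.9  8.1] 1.65 52.2
42 60 [288 212   4   6  18] [550.5 115.2] [ 8.  11.9] 88.31 50.7
42 60 [319 212   5   5  18] [549.2  32.2] [10.2 10.3] 1.67 50.9
42 60 [302 217   5   5  17] [538.7  77.2] [9.9 9.7] 39.87 52.2
42 60 [334 217   6   5  19] [536.8  -7.2] [11.6 10.1] 50.9 50.2
42 60 [316 221   5   5  17] [526.2  39.9] [10.  10.6] 76.27 52.5
42 60 [331 225   6   6  18] [513.7   1.9] [11.9 13. ] 22.57 51.6
42 60 [347 255  15   5  25] [435.9 -50.7] [36.2 10.4] 89.35 55.2
12 80 [299 180  15   9 121] [638.4  71.4] [38.1 20.3] 88.8 27.7
12 80 [ 252  188  136   65 2338] [557.   30.6] [361.7 115.8] 72.8 33.9
12 80 [291 236   5   5  19] [490.8 106.5] [10.1  9.6] 45.06 32.4
12 80 [347 255  15   5  38] [435.9 -50.7] [36.2 10.4] 89.35 54.4
(178, 306) [652.4  71.1  31.1]
(238, 293) [490.2 107.3  29.8]
(265, 354) [418.7 -54.3   0.5]
(202, 356) [579.8 -60.1  55.9]
```

View pics/crop.png

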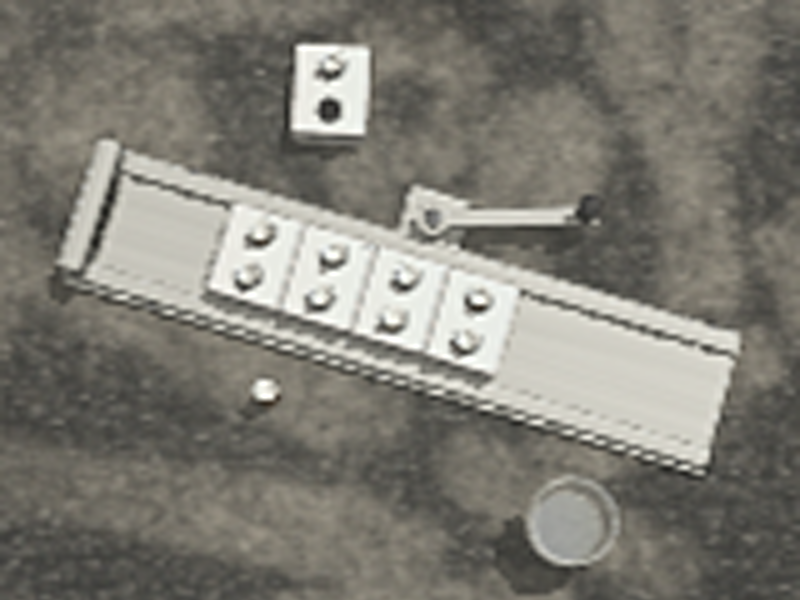

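>>> step_arm:
  plan:
    - {"rz": 1}
    - {"rz": 1}
    - {"rz": 1}
    - {"rz": 1}
    - {"rz": 1}
    - {"rz": 1}
    - {"rz": 1}
    - {"rz": 1}
    - {"rz": 1}
    - {"rz": 1}
  jaw: 1

```text
schema error: expected keys x, y, z, rx, ry, rz
```

>>> step_arm:
  plan:
    - {"rz": 1}
    - {"rz": 1}
    - {"rz": 1}
    - {"rz": 1}
    - {"rz": 1}
    - {"rz": 0.22}
    - {"x": -1, "y": 0.9}
    - {"x": -1, "y": 0.9}
    - {"x": -1, "y": 0.9}
    - {"x": -1, "y": 0.9}

```text
schema error: expected keys x, y, z, rx, ry, rz
```

>>> step_arm:
  plan:
    - {"x": -1, "y": 0.9}
    - {"x": -1, "y": 0.9}
    - {"x": -1, "y": 0.9}
    - {"x": -1, "y": 0.9}
    - {"x": -1, "y": 0.9}
    - {"x": -1, "y": 0.9}
    - {"x": -1, "y": 0.9}
    - {"x": -1, "y": 0.9}
    - {"x": -1, "y": 0.9}
    - {"x": -1, "y": 0.9}

```text
schema error: expected keys x, y, z, rx, ry, rz
```

>>> step_arm:
  plan:
    - {"x": -1, "y": 0.9}
    - {"x": -1, "y": 0.9}
    - {"x": -1, "y": 0.9}
    - {"x": -1, "y": 0.9}
    - {"x": -1, "y": 0.9}
    - {"x": -1, "y": 0.9}
    - {"x": -0.9, "y": 0.85}
    - {}
    - {}
    - {}

```text
schema error: expected keys x, y, z, rx, ry, rz
```

```bash
python3 - <<'E'
from h import *
c=cam('wrist');save(c,'pics/w1.png');P=cloud(c);np.savez('w1.npz',P=P,im=c['image'])
s=state();print(s['t'],s['eef_pos'],s['tcp_rot'],s['opening'],s['ft_force'])
O=np.array([537.8,35.4]);a=np.radians(72.4);X=np.array([np.cos(a),np.sin(a)]);Y=np.array([-X[1],X[0]])
print('tcp rail',(s['eef_pos'][:2]-O)@X,(s['eef_pos'][:2]-O)@Y)
for lo,hi in((34,41),(12,80),(48,64)):
    m=(P[...,2]>lo)&(P[...,2]<hi)&(c['depth']>0)&(c['depth']>120)
    n,l,st,_=cv2.connectedComponentsWithStats(m.astype(np.uint8))
    for i in range(1,n):
        if st[i,4]>150:
            q=P[l==i][:,:2]; r=cv2.minAreaRect(q.astype(np.float32)); print(lo,st[i],np.round(r[0],1),np.round(r[1],1),round(r[2],2),'rail',((np.array(r[0])-O)@X).round(1),((np.array(r[0])-O)@Y).round(1))
E
```

```text
0.1 [217.62796816 585.66471725 214.13290753] [-3.14066067e+00 -1.14080703e-04  2.78572998e+00] 1.0007609936456647 [-0.0902614   0.26302247 -0.40907912]
tcp rail 427.69681100995524 471.56847527546364
34 [374 312  56  18 237] [407.8 625.2] [67.5  3.3] 89.51 rail 522.9 302.3
12 [606 232  34  26 464] [407.1 907.3] [ 4.4 42. ] 1.35 rail 791.6 388.2
12 [ 342  303   98   27 1322] [406.6 606.5] [109.7   6.3] 87.58 rail 504.7 297.7
48 [403 320  37  10 174] [409.2 642.6] [37.3  3.9] 86.8 rail 539.9 306.2
```

View pics/w1.png

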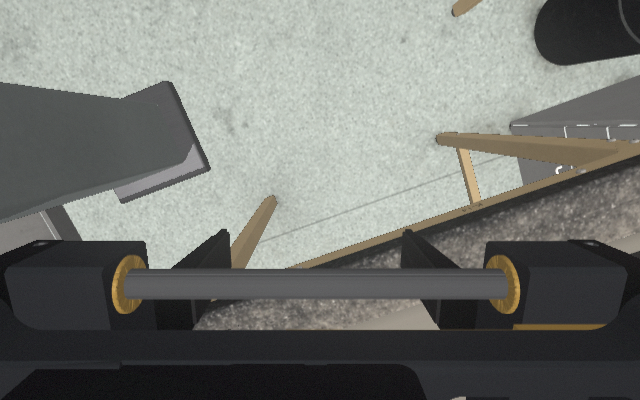

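The moves were refused because every row needs all six keys. The picture only shows the floor from the start pose, with the fingers open at (230,250) and (405,250). I'll resend the moves.

>>> step_arm:
  plan:
    - {"x": 0, "y": 0, "z": 0, "rx": 0, "ry": 0, "rz": 1}
    - {"x": 0, "y": 0, "z": 0, "rx": 0, "ry": 0, "rz": 1}
    - {"x": 0, "y": 0, "z": 0, "rx": 0, "ry": 0, "rz": 1}
    - {"x": 0, "y": 0, "z": 0, "rx": 0, "ry": 0, "rz": 1}
    - {"x": 0, "y": 0, "z": 0, "rx": 0, "ry": 0, "rz": 1}
    - {"x": 0, "y": 0, "z": 0, "rx": 0, "ry": 0, "rz": 1}
    - {"x": 0, "y": 0, "z": 0, "rx": 0, "ry": 0, "rz": 1}
    - {"x": 0, "y": 0, "z": 0, "rx": 0, "ry": 0, "rz": 1}
    - {"x": 0, "y": 0, "z": 0, "rx": 0, "ry": 0, "rz": 1}
    - {"x": 0, "y": 0, "z": 0, "rx": 0, "ry": 0, "rz": 1}
  jaw: 1

```text
t: 0.93
eef_pos: [217.6, 585.7, 214.3]
tcp_rot: [-3.141, 0.001, 1.781]
ft_force: [0.1, 0.9, 0.0]
opening: 0.352
grip_force: 0.0
```

>>> step_arm:
  plan:
    - {"x": 0, "y": 0, "z": 0, "rx": 0, "ry": 0, "rz": 1}
    - {"x": 0, "y": 0, "z": 0, "rx": 0, "ry": 0, "rz": 1}
    - {"x": 0, "y": 0, "z": 0, "rx": 0, "ry": 0, "rz": 1}
    - {"x": 0, "y": 0, "z": 0, "rx": 0, "ry": 0, "rz": 1}
    - {"x": 0, "y": 0, "z": 0, "rx": 0, "ry": 0, "rz": 1}
    - {"x": 0, "y": 0, "z": 0, "rx": 0, "ry": 0, "rz": 0.22}
    - {"x": 0, "y": 0, "z": 0, "rx": 0, "ry": 0, "rz": 0}
    - {"x": -1, "y": 0.9, "z": 0, "rx": 0, "ry": 0, "rz": 0}
    - {"x": -1, "y": 0.9, "z": 0, "rx": 0, "ry": 0, "rz": 0}
    - {"x": -1, "y": 0.9, "z": 0, "rx": 0, "ry": 0, "rz": 0}

```text
t: 1.77
eef_pos: [259.3, 492.9, 214.3]
tcp_rot: [-3.141, 0.0, 1.269]
ft_force: [0.3, 0.9, 0.2]
opening: 0.006
grip_force: 0.0
```

>>> step_arm:
  plan:
    - {"x": -1, "y": 0.9, "z": 0, "rx": 0, "ry": 0, "rz": 0}
    - {"x": -1, "y": 0.9, "z": 0, "rx": 0, "ry": 0, "rz": 0}
    - {"x": -1, "y": 0.9, "z": 0, "rx": 0, "ry": 0, "rz": 0}
    - {"x": -1, "y": 0.9, "z": 0, "rx": 0, "ry": 0, "rz": 0}
    - {"x": -1, "y": 0.9, "z": 0, "rx": 0, "ry": 0, "rz": 0}
    - {"x": -1, "y": 0.9, "z": 0, "rx": 0, "ry": 0, "rz": 0}
    - {"x": -1, "y": 0.9, "z": 0, "rx": 0, "ry": 0, "rz": 0}
    - {"x": -1, "y": 0.9, "z": 0, "rx": 0, "ry": 0, "rz": 0}
    - {"x": -1, "y": 0.9, "z": 0, "rx": 0, "ry": 0, "rz": 0}
    - {"x": -1, "y": 0.9, "z": 0, "rx": 0, "ry": 0, "rz": 0}

```text
t: 2.6
eef_pos: [398.7, 186.1, 214.8]
tcp_rot: [3.141, -0.0, 1.267]
ft_force: [0.1, -0.1, 0.3]
opening: 0.011
grip_force: 0.0
```

>>> step_arm:
  plan:
    - {"x": -1, "y": 0.9, "z": 0, "rx": 0, "ry": 0, "rz": 0}
    - {"x": -1, "y": 0.9, "z": 0, "rx": 0, "ry": 0, "rz": 0}
    - {"x": -1, "y": 0.9, "z": 0, "rx": 0, "ry": 0, "rz": 0}
    - {"x": -1, "y": 0.9, "z": 0, "rx": 0, "ry": 0, "rz": 0}
    - {"x": -1, "y": 0.9, "z": 0, "rx": 0, "ry": 0, "rz": 0}
    - {"x": -1, "y": 0.9, "z": 0, "rx": 0, "ry": 0, "rz": 0}
    - {"x": -1, "y": 0.9, "z": 0, "rx": 0, "ry": 0, "rz": 0}
    - {"x": -0.9, "y": 0.9, "z": 0, "rx": 0, "ry": 0, "rz": 0}
    - {"x": 0, "y": 0, "z": 0, "rx": 0, "ry": 0, "rz": 0}
    - {"x": 0, "y": 0, "z": 0, "rx": 0, "ry": 0, "rz": 0}

```text
t: 3.43
eef_pos: [510.3, -56.2, 214.2]
tcp_rot: [-3.141, -0.0, 1.264]
ft_force: [-0.2, 1.4, -0.3]
opening: 0.002
grip_force: 0.0
```

```bash
cat > look.py <<'E'
from h import *
import sys
c=cam('wrist');save(c,sys.argv[1]);P=cloud(c)
s=state();print(s['t'],s['eef_pos'],s['tcp_rot'],s['opening'],s['ft_force'])
O=np.array([537.8,35.4]);a=np.radians(72.4);X=np.array([np.cos(a),np.sin(a)]);Y=np.array([-X[1],X[0]])
print('tcp rail',(s['eef_pos'][:2]-O)@X,(s['eef_pos'][:2]-O)@Y)
for lo,hi in((34,42),(12,20),(48,64)):
    m=(P[...,2]>lo)&(P[...,2]<hi)&(c['depth']>120)
    n,l,st,_=cv2.connectedComponentsWithStats(m.astype(np.uint8))
    for i in range(1,n):
        if st[i,4]>150:
            q=P[l==i][:,:2]; r=cv2.minAreaRect(q.astype(np.float32)); print(lo,st[i],np.round(r[0],1),np.round(r[1],1),round(r[2],2),'rail',((np.array(r[0])-O)@X).round(1),((np.array(r[0])-O)@Y).round(1))
E
python3 look.py pics/w2.png
```

```text
3.4833 [509.87251869 -55.11924341 214.2919776 ] [-3.14069199e+00 -1.78813431e-04  1.26474862e+00] 0.0041137980161007285 [-0.3220821   0.44132086  1.12294822]
tcp rail -94.72652754968576 -0.7500791848650378
34 [ 289    0   53  155 6599] [543.3  48.6] [145.8  50.1] 72.41 rail 14.2 -1.3
34 [512  42  50 126 463] [747.2 -45.1] [122.8  45.7] 78.07 rail -13.4 -223.9
34 [516 210 124  59 556] [ 773.  -188.3] [140.5  29. ] 12.19 rail -142.1 -291.8
12 [ 280    0   14  241 2183] [498.5  11.7] [257.9  10.2] 72.46 rail -34.5 30.3
12 [ 337    0   15  241 2205] [558.6  -7.5] [256.9  10.3] 72.39 rail -34.5 -32.8
12 [625   0  15  28 184] [872.6  14.2] [ 6.3 30.8] 18.32 rail 81.0 -325.5
12 [506 199 134  42 454] [ 788.  -187.8] [155.4   3.6] 0.5 rail -137.1 -306.0
12 [513 300  12  30 187] [ 702.8 -292.1] [44.1 11. ] 89.94 rail -262.3 -256.3
48 [ 521   31   73  141 1739] [756.3 -43.1] [131.8  55.7] 72.25 rail -8.7 -232.0
48 [209 192  44  43 566] [419.5 -51.2] [45.2 44.9] 41.38 rail -118.3 86.5
48 [524 217 116  52 975] [ 768.1 -187.9] [126.  24.] 10.66 rail -143.2 -287.0
```

View pics/w2.png

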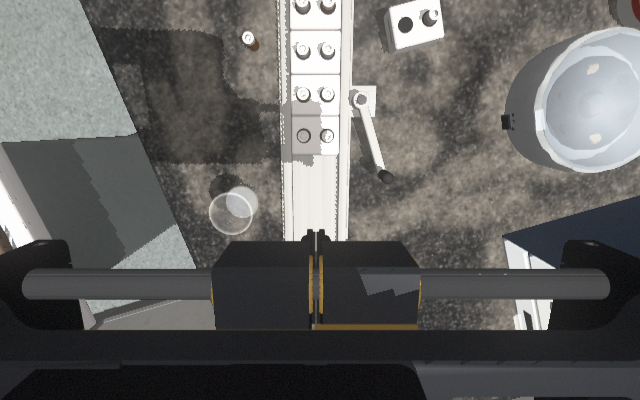

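The wrist view shows the row at (315,80) straight ahead of the closed fingers (315,235). The retainer is open with its post at (386,177), and the beaker at (233,212) is clear. I'll descend behind the row.

>>> step_arm:
  plan:
    - {"x": 0, "y": 0, "z": 1, "rx": 0, "ry": 0, "rz": 0}
    - {"x": 0, "y": 0, "z": 1, "rx": 0, "ry": 0, "rz": 0}
    - {"x": 0, "y": 0, "z": 1, "rx": 0, "ry": 0, "rz": 0}
    - {"x": 0, "y": 0, "z": 1, "rx": 0, "ry": 0, "rz": 0}
    - {"x": 0, "y": 0, "z": 1, "rx": 0, "ry": 0, "rz": 0}
    - {"x": 0, "y": 0, "z": 1, "rx": 0, "ry": 0, "rz": 0}
    - {"x": 0, "y": 0, "z": 0.8, "rx": 0, "ry": 0, "rz": 0}
    - {"x": 0, "y": 0, "z": 0.6, "rx": 0, "ry": 0, "rz": 0}
    - {"x": 0, "y": 0, "z": 0.4, "rx": 0, "ry": 0, "rz": 0}
    - {"x": 0, "y": 0, "z": 0.1, "rx": 0, "ry": 0, "rz": 0}

```text
t: 4.32
eef_pos: [509.4, -53.9, 16.0]
tcp_rot: [-3.139, 0.0, 1.266]
ft_force: [-1.0, -0.9, 0.2]
opening: 0.004
grip_force: 0.0
```

>>> step_arm:
  plan:
    - {"x": 0.16, "y": 0, "z": 0, "rx": 0, "ry": 0, "rz": 0}
    - {"x": 0.16, "y": 0, "z": 0, "rx": 0, "ry": 0, "rz": 0}
    - {"x": 0.16, "y": 0, "z": 0, "rx": 0, "ry": 0, "rz": 0}
    - {"x": 0.08, "y": 0, "z": 0, "rx": 0, "ry": 0, "rz": 0}
    - {"x": 0.08, "y": 0, "z": 0, "rx": 0, "ry": 0, "rz": 0}
    - {"x": 0.06, "y": 0, "z": 0, "rx": 0, "ry": 0, "rz": 0}
    - {"x": 0.06, "y": 0, "z": 0, "rx": 0, "ry": 0, "rz": 0}
    - {"x": 0.06, "y": 0, "z": 0, "rx": 0, "ry": 0, "rz": 0}
    - {"x": 0.06, "y": 0, "z": 0, "rx": 0, "ry": 0, "rz": 0}
    - {"x": 0.06, "y": 0, "z": 0, "rx": 0, "ry": 0, "rz": 0}

```text
t: 5.15
eef_pos: [517.3, -32.5, 17.1]
tcp_rot: [-3.142, -0.0, 1.264]
ft_force: [0.7, -0.6, 0.6]
opening: 0.004
grip_force: 0.0
```

>>> step_arm:
  plan:
    - {"x": 0.06, "y": 0, "z": 0, "rx": 0, "ry": 0, "rz": 0}
    - {"x": 0.08, "y": 0, "z": 0, "rx": 0, "ry": 0, "rz": 0}
    - {"x": 0.08, "y": 0, "z": 0, "rx": 0, "ry": 0, "rz": 0}
    - {"x": 0.08, "y": 0, "z": 0, "rx": 0, "ry": 0, "rz": 0}
    - {"x": 0.08, "y": 0, "z": 0, "rx": 0, "ry": 0, "rz": 0}
    - {"x": 0.08, "y": 0, "z": 0, "rx": 0, "ry": 0, "rz": 0}
    - {"x": 0.08, "y": 0, "z": 0, "rx": 0, "ry": 0, "rz": 0}
    - {"x": 0.08, "y": 0, "z": 0, "rx": 0, "ry": 0, "rz": 0}
    - {"x": 0.08, "y": 0, "z": 0, "rx": 0, "ry": 0, "rz": 0}
    - {"x": 0.08, "y": 0, "z": 0, "rx": 0, "ry": 0, "rz": 0}

```text
t: 5.98
eef_pos: [523.3, -13.8, 17.1]
tcp_rot: [-3.142, -0.0, 1.264]
ft_force: [-1.1, -3.1, -0.6]
opening: 0.002
grip_force: 1.5
```

>>> step_arm:
  plan:
    - {"x": 0.08, "y": 0, "z": 0, "rx": 0, "ry": 0, "rz": 0}
    - {"x": 0.08, "y": 0, "z": 0, "rx": 0, "ry": 0, "rz": 0}
    - {"x": 0.08, "y": 0, "z": 0, "rx": 0, "ry": 0, "rz": 0}
    - {"x": 0.08, "y": 0, "z": 0, "rx": 0, "ry": 0, "rz": 0}
    - {"x": 0.08, "y": 0, "z": 0, "rx": 0, "ry": 0, "rz": 0}
    - {"x": 0.08, "y": 0, "z": 0, "rx": 0, "ry": 0, "rz": 0}
    - {"x": 0.08, "y": 0, "z": 0, "rx": 0, "ry": 0, "rz": 0}
    - {"x": 0.08, "y": 0, "z": 0, "rx": 0, "ry": 0, "rz": 0}
    - {"x": 0.08, "y": 0, "z": 0, "rx": 0, "ry": 0, "rz": 0}
    - {"x": 0.08, "y": 0, "z": 0, "rx": 0, "ry": 0, "rz": 0}

```text
t: 6.82
eef_pos: [529.3, 5.3, 17.1]
tcp_rot: [-3.142, -0.0, 1.264]
ft_force: [-0.4, -1.7, 0.5]
opening: 0.004
grip_force: 1.4
```

```bash
cat > row.py <<'E'
from h import *
c=cam('top');P=cloud(c);s=state();print(s['t'],s['eef_pos'],s['ft_force'])
O=np.array([537.8,35.4]);a=np.radians(72.4);X=np.array([np.cos(a),np.sin(a)]);Y=np.array([-X[1],X[0]])
Q=np.stack([(P[...,:2]-O)@X,(P[...,:2]-O)@Y],-1)
print('tcp rail',(s['eef_pos'][:2]-O)@X)
m=(P[...,2]>42)&(P[...,2]<60)&(np.abs(Q[...,0])<190)&(np.abs(Q[...,1])<100)
n,l,st,_=cv2.connectedComponentsWithStats(m.astype(np.uint8))
for i in range(1,n):
    if st[i,4]>7: print(st[i,4],Q[l==i].mean(0).round(1))
E
python3 row.py
```

```text
6.8667 [529.40458224   5.54889965  17.14060588] [-0.91043344 -0.83556332  0.19072753]
tcp rail -30.99231183115178
109 [171.9  -0.6]
20 [118.5 -12.2]
19 [ 78.7 -11.6]
17 [118.7  12.2]
19 [79.6 11.9]
```

>>> step_arm:
  plan:
    - {"x": 0.08, "y": 0, "z": 0, "rx": 0, "ry": 0, "rz": 0}
    - {"x": 0.08, "y": 0, "z": 0, "rx": 0, "ry": 0, "rz": 0}
    - {"x": 0.08, "y": 0, "z": 0, "rx": 0, "ry": 0, "rz": 0}
    - {"x": 0.08, "y": 0, "z": 0, "rx": 0, "ry": 0, "rz": 0}
    - {"x": 0.08, "y": 0, "z": 0, "rx": 0, "ry": 0, "rz": 0}
    - {"x": 0.08, "y": 0, "z": 0, "rx": 0, "ry": 0, "rz": 0}
    - {"x": 0.08, "y": 0, "z": 0, "rx": 0, "ry": 0, "rz": 0}
    - {"x": 0.08, "y": 0, "z": 0, "rx": 0, "ry": 0, "rz": 0}
    - {"x": 0.08, "y": 0, "z": 0, "rx": 0, "ry": 0, "rz": 0}
    - {"x": 0.08, "y": 0, "z": 0, "rx": 0, "ry": 0, "rz": 0}

```text
t: 7.7
eef_pos: [535.3, 24.4, 17.1]
tcp_rot: [-3.142, -0.0, 1.264]
ft_force: [-2.2, -3.2, -0.9]
opening: 0.009
grip_force: 1.4
```

>>> step_arm:
  plan:
    - {"x": 0.03, "y": 0, "z": 0, "rx": 0, "ry": 0, "rz": 0}
    - {"x": 0.03, "y": 0, "z": 0, "rx": 0, "ry": 0, "rz": 0}
    - {"x": 0.03, "y": 0, "z": 0, "rx": 0, "ry": 0, "rz": 0}
    - {"x": 0.03, "y": 0, "z": 0, "rx": 0, "ry": 0, "rz": 0}
    - {"x": 0.03, "y": 0, "z": 0, "rx": 0, "ry": 0, "rz": 0}
    - {"x": 0.02, "y": 0, "z": 0, "rx": 0, "ry": 0, "rz": 0}
    - {"x": 0.02, "y": 0, "z": 0, "rx": 0, "ry": 0, "rz": 0}
    - {"x": 0.02, "y": 0, "z": 0, "rx": 0, "ry": 0, "rz": 0}
    - {"x": 0.02, "y": 0, "z": 0, "rx": 0, "ry": 0, "rz": 0}
    - {"x": 0.02, "y": 0, "z": 0, "rx": 0, "ry": 0, "rz": 0}

```text
t: 8.53
eef_pos: [536.8, 29.1, 17.1]
tcp_rot: [-3.141, 0.001, 1.264]
ft_force: [-3.5, -18.3, 3.0]
opening: 0.008
grip_force: 9.6
```

```bash
python3 row.py
```

```text
8.5833 [536.76601911  29.02072041  17.1223291 ] [ -3.31067375 -14.26882692   1.03226223]
tcp rail -6.393314457891942
111 [171.9   1.1]
21 [143.7 -11.9]
15 [-81.4 -72.3]
17 [103.7 -11.9]
18 [143.3  11.6]
15 [103.7  11.7]
```

The row is against the stop: 15–18 N on the tool and carrier 1 at about 144–145. I'll hold briefly, back off, lift and go round behind the retainer post.

>>> step_arm:
  plan:
    - {"x": 0, "y": 0, "z": 0, "rx": 0, "ry": 0, "rz": 0}
    - {"x": 0, "y": 0, "z": 0, "rx": 0, "ry": 0, "rz": 0}
    - {"x": 0, "y": 0, "z": 0, "rx": 0, "ry": 0, "rz": 0}
    - {"x": -0.1, "y": 0, "z": 0, "rx": 0, "ry": 0, "rz": 0}
    - {"x": -0.2, "y": 0, "z": 0, "rx": 0, "ry": 0, "rz": 0}
    - {"x": -0.3, "y": 0, "z": 0, "rx": 0, "ry": 0, "rz": 0}
    - {"x": -0.4, "y": 0, "z": 0, "rx": 0, "ry": 0, "rz": 0}
    - {"x": 0, "y": 0, "z": -0.8, "rx": 0, "ry": 0, "rz": 0}
    - {"x": 0, "y": 0, "z": -0.9, "rx": 0, "ry": 0, "rz": 0}
    - {"x": 0, "y": 0, "z": -0.9, "rx": 0, "ry": 0, "rz": 0}

```text
t: 9.42
eef_pos: [529.1, 5.5, 82.6]
tcp_rot: [-3.14, 0.0, 1.263]
ft_force: [0.7, -0.3, 1.3]
opening: 0.008
grip_force: 0.0
```

>>> step_arm:
  plan:
    - {"x": 0, "y": 0, "z": 0, "rx": 0, "ry": 0, "rz": 0}
    - {"x": -0.32, "y": 0.8, "z": 0, "rx": 0, "ry": 0, "rz": 0}
    - {"x": -0.32, "y": 0.8, "z": 0, "rx": 0, "ry": 0, "rz": 0}
    - {"x": -0.32, "y": 0.8, "z": 0, "rx": 0, "ry": 0, "rz": 0}
    - {"x": -0.32, "y": 0.8, "z": 0, "rx": 0, "ry": 0, "rz": 0}
    - {"x": -0.32, "y": 0.8, "z": 0, "rx": 0, "ry": 0, "rz": 0}
    - {"x": 0, "y": 0, "z": 0, "rx": 0, "ry": 0, "rz": 0}
    - {"x": 0, "y": 0, "z": 0.8, "rx": 0, "ry": 0, "rz": 0}
    - {"x": 0, "y": 0, "z": 0.8, "rx": 0, "ry": 0, "rz": 0}
    - {"x": 0, "y": 0, "z": 0.2, "rx": 0, "ry": 0, "rz": 0}

```text
t: 10.25
eef_pos: [611.0, -62.1, 34.2]
tcp_rot: [-3.137, 0.0, 1.264]
ft_force: [-0.9, -0.2, -0.3]
opening: 0.005
grip_force: 0.0
```

```bash
python3 row.py; python3 look.py pics/w3.png|head -2; python3 - <<'E'
import numpy as np
from cell import *
O=np.array([537.8,35.4]);a=np.radians(72.4);X=np.array([np.cos(a),np.sin(a)]);Y=np.array([-X[1],X[0]])
p=state()['eef_pos'][:2]-O;p=np.array([p@X,p@Y]);print('rail tcp',p)
for t in list(range(210,100,-10))+[104,102,100]:
    n=np.array([-3,-48])+82*np.array([np.cos(np.radians(t)),np.sin(np.radians(t))]);d=n-p;p=n;print(t,n.round(1),'x',round(d[0]/25,2),'y',round(-d[1]/25,2))
E
```

```text
10.3 [611.11151639 -61.9844514   34.53345905] [-0.14907603  0.34615339 -0.46113578]
tcp rail -70.65875506411933
42 [172.3 -21. ]
17 [143.8 -12.3]
9 [104.2 -14.3]
10.35 [611.82880122 -62.02685654  35.95054582] [-3.13886434e+00  1.41077386e-04  1.26373318e+00] 0.0022539587963341387 [ 0.46717519 -0.10584704  0.15166373]
tcp rail -70.482289912488 -100.0225104412698
rail tcp [ -70.48228991 -100.02251044]
210 [-74. -89.] x -0.14 y -0.44
200 [-80.1 -76. ] x -0.24 y -0.52
190 [-83.8 -62.2] x -0.15 y -0.55
180 [-85. -48.] x -0.05 y -0.57
170 [-83.8 -33.8] x 0.05 y -0.57
160 [-80.1 -20. ] x 0.15 y -0.55
150 [-74.  -7.] x 0.24 y -0.52
140 [-65.8   4.7] x 0.33 y -0.47
130 [-55.7  14.8] x 0.4 y -0.4
120 [-44.  23.] x 0.47 y -0.33
110 [-31.   29.1] x 0.52 y -0.24
104 [-22.8  31.6] x 0.33 y -0.1
102 [-20.   32.2] x 0.11 y -0.03
100 [-17.2  32.8] x 0.11 y -0.02
```

View pics/w3.png

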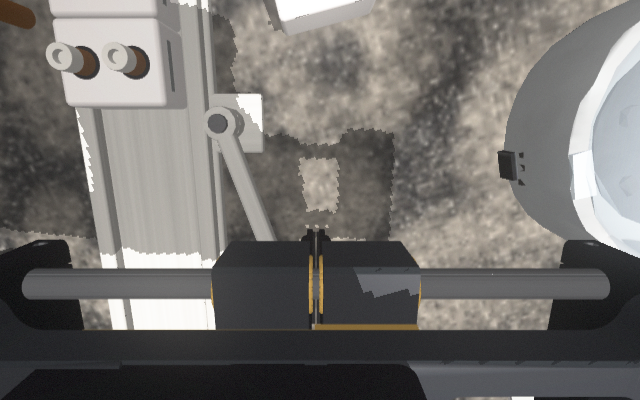

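The wrist view shows the fingers (315,235) outside the retainer bar, which runs from its hinge at (218,124) down-right; the last carrier is undisturbed. I'll swing it along the arc.

>>> step_arm:
  plan:
    - {"x": -0.07, "y": -0.22, "z": 0, "rx": 0, "ry": 0, "rz": 0}
    - {"x": -0.07, "y": -0.22, "z": 0, "rx": 0, "ry": 0, "rz": 0}
    - {"x": -0.12, "y": -0.26, "z": 0, "rx": 0, "ry": 0, "rz": 0}
    - {"x": -0.12, "y": -0.26, "z": 0, "rx": 0, "ry": 0, "rz": 0}
    - {"x": -0.08, "y": -0.27, "z": 0, "rx": 0, "ry": 0, "rz": 0}
    - {"x": -0.07, "y": -0.28, "z": 0, "rx": 0, "ry": 0, "rz": 0}
    - {"x": -0.03, "y": -0.28, "z": 0, "rx": 0, "ry": 0, "rz": 0}
    - {"x": -0.02, "y": -0.29, "z": 0, "rx": 0, "ry": 0, "rz": 0}
    - {"x": 0.02, "y": -0.28, "z": 0, "rx": 0, "ry": 0, "rz": 0}
    - {"x": 0.03, "y": -0.29, "z": 0, "rx": 0, "ry": 0, "rz": 0}

```text
t: 11.18
eef_pos: [545.1, -54.4, 37.2]
tcp_rot: [3.141, -0.0, 1.264]
ft_force: [1.2, 0.1, -0.2]
opening: 0.006
grip_force: 0.5
```

>>> step_arm:
  plan:
    - {"x": 0.07, "y": -0.28, "z": 0, "rx": 0, "ry": 0, "rz": 0}
    - {"x": 0.08, "y": -0.27, "z": 0, "rx": 0, "ry": 0, "rz": 0}
    - {"x": 0.12, "y": -0.26, "z": 0, "rx": 0, "ry": 0, "rz": 0}
    - {"x": 0.12, "y": -0.26, "z": 0, "rx": 0, "ry": 0, "rz": 0}
    - {"x": 0.16, "y": -0.24, "z": 0, "rx": 0, "ry": 0, "rz": 0}
    - {"x": 0.17, "y": -0.23, "z": 0, "rx": 0, "ry": 0, "rz": 0}
    - {"x": 0.2, "y": -0.2, "z": 0, "rx": 0, "ry": 0, "rz": 0}
    - {"x": 0.2, "y": -0.2, "z": 0, "rx": 0, "ry": 0, "rz": 0}
    - {"x": 0, "y": 0, "z": 0, "rx": 0, "ry": 0, "rz": 0}
    - {"x": 0, "y": 0, "z": 0, "rx": 0, "ry": 0, "rz": 0}

```text
t: 12.02
eef_pos: [507.6, -12.9, 37.1]
tcp_rot: [-3.141, 0.0, 1.265]
ft_force: [1.0, -0.8, 0.4]
opening: 0.002
grip_force: 0.0
```

```bash
python3 look.py pics/w4.png|head -2
```

```text
12.0667 [507.85635418 -13.1870469   37.10584188] [-3.14125926e+00  1.28073771e-05  1.26427434e+00] 0.00368652941825898 [ 0.76631098  0.92122881 -0.17307747]
tcp rail -55.366776595316736 13.850743687662133
```

View pics/w4.png

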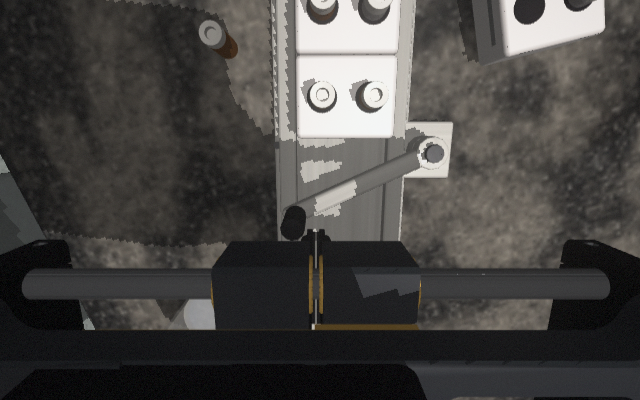

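The post at (293,222) is ahead of the fingers and the bar is partly across the rail. Next I'll finish the swing slowly.

>>> step_arm:
  plan:
    - {"x": 0.23, "y": -0.18, "z": 0, "rx": 0, "ry": 0, "rz": 0}
    - {"x": 0.23, "y": -0.18, "z": 0, "rx": 0, "ry": 0, "rz": 0}
    - {"x": 0.26, "y": -0.13, "z": 0, "rx": 0, "ry": 0, "rz": 0}
    - {"x": 0.26, "y": -0.12, "z": 0, "rx": 0, "ry": 0, "rz": 0}
    - {"x": 0.16, "y": -0.05, "z": 0, "rx": 0, "ry": 0, "rz": 0}
    - {"x": 0.1, "y": -0.03, "z": 0, "rx": 0, "ry": 0, "rz": 0}
    - {"x": 0.06, "y": -0.01, "z": 0, "rx": 0, "ry": 0, "rz": 0}
    - {"x": 0.04, "y": 0, "z": 0, "rx": 0, "ry": 0, "rz": 0}
    - {"x": 0.04, "y": 0, "z": 0, "rx": 0, "ry": 0, "rz": 0}
    - {"x": 0.04, "y": 0, "z": 0, "rx": 0, "ry": 0, "rz": 0}

```text
t: 12.9
eef_pos: [501.9, 25.7, 37.1]
tcp_rot: [-3.141, 0.0, 1.264]
ft_force: [-2.8, -6.0, 0.6]
opening: 0.003
grip_force: 3.4
```

>>> step_arm:
  plan:
    - {"x": 0.03, "y": 0, "z": 0, "rx": 0, "ry": 0, "rz": 0}
    - {"x": 0.03, "y": 0, "z": 0, "rx": 0, "ry": 0, "rz": 0}
    - {"x": 0.03, "y": 0, "z": 0, "rx": 0, "ry": 0, "rz": 0}
    - {"x": 0.03, "y": 0, "z": 0, "rx": 0, "ry": 0, "rz": 0}
    - {"x": 0, "y": 0, "z": 0, "rx": 0, "ry": 0, "rz": 0}
    - {"x": 0, "y": 0, "z": 0, "rx": 0, "ry": 0, "rz": 0}
    - {"x": 0, "y": 0, "z": 0, "rx": 0, "ry": 0, "rz": 0}
    - {"x": 0, "y": 0, "z": 0, "rx": 0, "ry": 0, "rz": 0}
    - {"x": 0, "y": 0, "z": 0, "rx": 0, "ry": 0, "rz": 0}
    - {"x": 0, "y": 0, "z": 0, "rx": 0, "ry": 0, "rz": 0}

```text
t: 13.73
eef_pos: [502.0, 26.5, 37.0]
tcp_rot: [-3.14, 0.002, 1.264]
ft_force: [-6.7, -23.0, 2.5]
opening: 0.005
grip_force: 12.1
```

Force has risen to 24 N at rail x = -19.3, so the retainer is on its hard stop. I'll back off and rise.

>>> step_arm:
  plan:
    - {"x": -0.1, "y": 0, "z": 0, "rx": 0, "ry": 0, "rz": 0}
    - {"x": -0.2, "y": 0, "z": 0, "rx": 0, "ry": 0, "rz": 0}
    - {"x": -0.4, "y": 0, "z": 0, "rx": 0, "ry": 0, "rz": 0}
    - {"x": -0.4, "y": 0, "z": 0, "rx": 0, "ry": 0, "rz": 0}
    - {"x": 0, "y": 0, "z": -0.6, "rx": 0, "ry": 0, "rz": 0}
    - {"x": 0, "y": 0, "z": -1, "rx": 0, "ry": 0, "rz": 0}
    - {"x": 0, "y": 0, "z": -1, "rx": 0, "ry": 0, "rz": 0}
    - {"x": 0, "y": 0, "z": -1, "rx": 0, "ry": 0, "rz": 0}
    - {"x": -0.5, "y": 0, "z": -1, "rx": 0, "ry": 0, "rz": 0}
    - {"x": 0, "y": 0, "z": 0, "rx": 0, "ry": 0, "rz": 0}

```text
t: 14.57
eef_pos: [491.8, -11.1, 156.0]
tcp_rot: [3.136, -0.001, 1.264]
ft_force: [0.3, -0.3, 0.5]
opening: 0.005
grip_force: 0.0
```

```bash
python3 row.py; python3 look.py pics/w5.png
```

```text
14.6167 [491.36597035 -10.58630106 154.00729484] [ 0.63481193  0.59147052 -0.81248029]
tcp rail -57.873965486010235
104 [172.1   0. ]
18 [143.7 -12. ]
15 [103.9 -11.9]
18 [143.8  11.8]
17 [ 63.7 -11.2]
18 [102.9  12. ]
18 [62.8 12.5]
9 [26.7 12.8]
14.6667 [490.81807212 -10.17588104 152.62841788] [ 3.13974799e+00 -4.52433234e-04  1.26276338e+00] 0.005713396370622557 [ 0.04157777 -0.26410153  0.16626947]
tcp rail -57.64842488465776 31.00196103479798
34 [ 322    0   64  130 6824] [555.5  87.6] [99.2 50.2] 72.53 rail 55.1 -1.1
34 [580  74  60 140 888] [747.1 -42.5] [120.7  43.5] 75.28 rail -11.0 -223.0
12 [ 309    0   12  134 1518] [526.2  98.7] [110.1   9.9] 72.12 rail 56.8 30.1
12 [ 377    0   18  134 1149] [586.5  79.6] [110.4  10.2] 72.01 rail 56.9 -33.0
12 [432  37  12  47 161] [631.1  72.7] [39.3  2.6] 88.26 rail 63.8 -77.7
12 [566  76  60  79 317] [753.9 -12.4] [77.9 13.5] 44.73 rail 19.8 -220.4
12 [310 145  10  87 835] [493.4  -4.6] [84.8  8.9] 72.33 rail -51.6 30.2
12 [ 372  145   16   96 1029] [552. -28.] [94.2 10.4] 72.4 rail -56.2 -32.7
48 [332  42  16  18 216] [546.8 100.2] [10.9 11.3] 40.15 rail 64.5 11.0
48 [363  42  16  18 216] [569.8  93.1] [11.6 10.7] 25.49 rail 64.7 -13.1
48 [ 593   80   47  142 2546] [745.5 -49.9] [119.5  37.3] 84.59 rail -18.5 -223.8
48 [332  97  15  16 178] [534.8  62.2] [11.3 11.1] 8.66 rail 24.6 10.9
48 [361  97  16  16 188] [557.6  54.9] [11.2 11.2] 8.32 rail 24.6 -13.0
48 [305 133  14  15 169] [505.7  42.5] [11.1 10.5] 72.33 rail -2.9 32.7
```

View pics/w5.png

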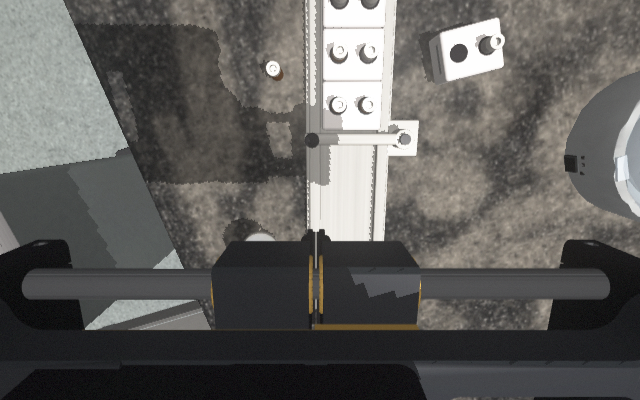

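The retainer bar lies square across the rail, with its post at (312,140) and hinge at (405,138). The row is closed up ahead of it, carrier 4 is at 24.6, and the gripper is clear.

```bash
python3 -c "
from cell import *
print(job_done())"
```

```text
the job is handed in; nothing more can be done
None
```

The job is handed in: all four carriers are against the end stop as one row, the retainer is shut square behind the last one, and the gripper is clear of everything. The verdict was not reported back.

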